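# Open the lockout padlock and present it

## Robot

A 6-joint arm with a two-finger parallel gripper is mounted at the origin on the work surface. World frame = base frame: x ahead of the robot, y to its left, z up, the work surface at z = 0. Lengths are in m, angles in rad, forces in N, time in s.
With the tool pointing down it reaches from about 0.275 to 0.85 m from the base axis. Payload 5.2 kg.
Tool frame: the origin (TCP) lies at the very end of the fingers, on their centre line; the grasp point (between the pads) lies 19 mm behind it; x points along the fingers, y is the direction in which the jaws open and shut, and the axes are right-handed (so a half turn about x gives the same grasp; the last joint's range is limited). The gripper opens to 85 mm and grips with 20 to 120 N. Pads are 22 mm wide; open, the fingers measure 114 mm over their backs; the gripper's body (76 mm by 85 mm) begins 54 mm behind the grasp point. The pads swing forward as they close: fully open they stand 13 mm farther back than shut.
Start: joints at [-1.544, 0.259, 1.535, -0, 1.348, -0.203], TCP at [0.125, -0.536, 0.231] pointing down, gripper open.
Joint ranges: [-3.14, 3.14], [-0.91, 2.08], [0.19, 2.58], [-1.22, 4.36], [0.22, 2.71], [-3.12, 3.12]. Speed limits (rad/s): [2.57, 2.57, 3.14, 3.14, 3.14, 3.14].

## Interface

Orientations are given as a unit quaternion [w, x, y, z].
In Python, from rig import ctrl gives the robot as it stands. The module is installed in compiled form; this text tells all that it offers.
- The arm moves only by the tool drive_tool, never from a script. Its argument "steps" is a list of rows, each an object with "slide": the shift along the tool's x, y, z in mm, a list of three; "turn": the turn about the tool's x in degrees; "grip": the finger opening in mm, from 0 to 85.4. In form: [{"slide": [x, y, z], "turn": turn, "grip": grip}, ...]. A call has exactly 10 rows; each row is the pose to reach, as a shift and turn from the pose commanded when the call began, along the tool's axes at that moment; what a row does not reach only later rows make up. A row lasts 1/8 s, in which the tool goes at most 62.5 mm and 10.7 degrees, less where a joint would pass 70% of its speed; a pose out of reach is approached as far as the arm can. A call with a gripper value outside its range is refused whole. The fingers move at their own pace and stop on an object; the grip force is fixed at half the most. Time passes only in rows, so rows that repeat a pose let the fingers close, or fill a call up. It gives the time, the measured TCP pose, the force and the opening at its end, in the units of the state.
- ctrl.get_obs(): the state, without advancing time (a new reading comes with each control period).
- ctrl.capture(name): name is "scene" or "side" or "wrist"; returns a dict with "color" (400x640x3 uint8, red, green, blue), "intrinsics" (3x3 intrinsics, pixels), "T" (4x4, takes a point from camera to world coordinates). Camera axes: x right, y up, looking along -z (the intrinsics and any distortion apply to the point x, -y, -z); pixel columns grow to the right and rows downward; lengths in m; the calibration is good to about 2 mm. A picture is of the moment at which its call begins. There is no depth.
- ctrl.job_done(): hands the job in, once; it reports no verdict.
The state is a dict: "t": time; "qpos": joint angles; "joint_vel": joint speeds; "tau": joint torques, N m; "tcp_pos": TCP position; "tcp_rot": TCP orientation; "ft_force": force on the tool from outside, world axes, zero at the start; "wrist_torque": the same for the moment, N m; "width": finger opening in m.
Only numpy, scipy, OpenCV 4.12 (cv2) and the standard library are available. Lean on these libraries where they do the work, as an engineer would, in place of code of your own. Each camera call takes 0.05 s, during which the arm holds its last target.

## Task

Pick up the blue combination padlock and set it face up in the raised metal saddle, with the saddle's short front tongue standing inside the shackle, and let go of it. There, turn the black dial clockwise, click by click, until its white pointer rests in the notch at the yellow mark, then pull the shackle fully out of the lock body while the lock is still in the saddle. Finally lift the open lock by its shackle, dial still facing up, and finish while holding it still, at least 10 cm higher than it sat in the saddle; leave the mug, the screwdriver and the brass spool where they are.

Things in the scene. Friction and masses are not known exactly. Their poses are not given: they have to be found in the camera images.
- lock_center (a point): centre of the blue padlock body, 76 (x) by 64 (y) by 28 mm thick (z), dial up on the bench at the start. z points out of the dial face, x to the shackle. Whole lock about 0.24 kg, centre of mass some 30 mm towards the shackle. Face 14 mm above this point, top of the dial's knob 40 mm above. Yellow mark on the face at the +x side of the dial.
- dial_grip (a point): on the dial's axis (z), which passes through the lock body's centre, 20 mm above the lock's face. The knob is an upright bar 40 mm long (this point's x), 14 mm thick (y), from 3 to 26 mm above the face, on a black disc 50 mm across, 3 mm thick. Its +x end is the white pointer.
- dial (a joint): dial angle, rad, grows clockwise seen from the face. 0: pointer at the yellow mark (towards the shackle), unlocked; starts between -1.45 and -0.6. Spring clicks every 0.349 rad (20 deg), 0 being one, pull it into the nearest notch (up to about 0.1 N m). Range -1.75 to 0.70. The shackle is free only within about 0.08 of 0, else blocked. As the dial is turned the lock may yaw 0.1 rad in the saddle.
- shackle_bar (a point): centre of the steel shackle's crossbar: 10 mm thick (x) by 60 mm long (y) by 12 mm high, level with the middle of the lock body, 88 mm from the body's centre along the lock's +x when shut. Two legs 10 by 10 mm, 40 mm clear between them, join it to the body; 45 mm clear between bar and body. Axes as the lock's.
- shackle (a joint): how far the shackle is pulled out, in m along the lock's +x: 0 shut, 0.018 fully out. When unlocked it slides with about 2 N of friction and stays where it is left.
- saddle_seat (a point): centre of the saddle's top face, 50 mm above the bench, z up; fixed. Top plate 104 (x) by 36 mm (y), foot 120 by 90 by 10 mm. Lock rests on it, x along saddle +x, centre 14 mm above this point, between rear lip (-x, 60 mm wide) and front tongue (+x, 32 mm wide, ends 53 mm from here), both 15 mm high, leaning outwards, 2.5 mm play at each end; the tongue stops the body when the shackle is pulled.
- mug_center (a point): white mug, 80 mm across, 95 mm high, this point half-way up; leave it alone
- screwdriver: screwdriver with a yellow handle, 200 mm long, lying on the bench along its x; leave it alone
- spool_center (a point): brass spool, 56 mm across, 55 mm high, standing, this point half-way up; leave it alone
Things that resemble listed ones, but are neither listed nor needed, are in the scene too. Leave any purple or red look-alike of the part that bears lock_center alone.

How it is judged:
On the way, in this order (a step that is already met when the one before it is completed fails the run):
1. the lock sits face up in the saddle, shackle round the tongue, and is let go, still locked (x of lock_center in the frame of saddle_seat between -0.007 and 0.007 m and y of lock_center in the frame of saddle_seat between -0.009 and 0.009 m and z of lock_center in the frame of saddle_seat between 0.01 and 0.018 m and x of shackle_bar in the frame of saddle_seat above 0.06 m and angle between lock_center's own z axis and vertical below 0.15 rad and contact force between the fingers and lock below 0.1 N), for 0.2 s.
2. the dial rests in the notch at the yellow mark, the lock in the saddle (value of joint dial between -0.1 and 0.1 rad and value of joint shackle below 0.006 m and horizontal distance between lock_center and saddle_seat below 0.014 m and z of lock_center in the frame of saddle_seat below 0.022 m), for 0.3 s.
3. the shackle is pulled out while the lock sits in the saddle (value of joint shackle above 0.015 m and horizontal distance between lock_center and saddle_seat below 0.018 m and z of lock_center in the frame of saddle_seat below 0.026 m), for 0.1 s.
At the end, for the whole second after the job is handed in: The lock hangs open from the gripper by its shackle: shackle out by more than 14 mm, centre of the lock body more than 155 mm above the bench (it sits 64 mm above it in the saddle), dial face within 34 degrees of straight up, still (under 50 mm/s), clear of the saddle (value of joint shackle above 0.014 m and height (world z) of lock_center above 0.155 m and angle between lock_center's own z axis and vertical below 0.6 rad and contact force between the fingers and shackle above 1 N and contact force between lock and saddle below 0.1 N and linear speed of lock below 0.05 m/s); the arm keeps its last pose, push and grip.
It fails at once if the mug is moved more than 3 cm (distance of mug_center from where it was at the start of the episode above 0.03 m).
It fails at once if the screwdriver is moved more than 3 cm (distance of screwdriver from where it was at the start of the episode above 0.03 m).
It fails at once if the spool is moved more than 3 cm (distance of spool_center from where it was at the start of the episode above 0.03 m).
It also fails if it takes over 54 s, if anything falls off the work surface, if the arm or the gripper's body presses on something with over 40 N, if the wrist force passes 120 N, or if a joint passes its speed limit or range.

## Working session

There is one attempt and no reset: what is moved stays moved. The work goes in short steps, Python scripts to look and compute and a tool call to move; the robot and the scene stay as the last step left them, time stands still between calls to the robot, and variables do not carry over. Pictures are saved under pics/ and viewed, and the job is handed in when it is done.

Besides the shell and the picture viewer there is one more tool, called after "Call:" in YAML: its name, and indented under it one key for each argument. drive_tool: Moves the arm, as the interface text tells. Its arguments: {"type":"object","properties":{"steps":{"type":"array","items":{"type":"object","properties":{"slide":{"type":"array","items":{"type":"number"}},"turn":{"type":"number"},"grip":{"type":"number"}}}}},"required":["steps"]}

```bash
mkdir -p pics; ls; cat > h.py <<'E'
import numpy as np, cv2
from rig import ctrl
def snap(name,fn):
    c=ctrl.capture(name); cv2.imwrite('pics/'+fn+'.png',c['color'][:,:,::-1]); np.savez('pics/'+fn+'.npz',K=c['intrinsics'],T=c['T']); return c
def load(fn):
    d=np.load('pics/'+fn+'.npz'); return d['K'],d['T']
def ray(fn,px):
    K,T=load(fn); v=np.linalg.inv(K)@np.array([px[0],px[1],1.]); d=T[:3,:3]@np.array([v[0],-v[1],-v[2]]); return T[:3,3],d/np.linalg.norm(d)
def atz(fn,px,z):
    o,d=ray(fn,px); return o+d*(z-o[2])/d[2]
def tri(*obs):
    A=np.zeros((3,3));b=np.zeros(3);R=[ray(*o) for o in obs]
    for o,d in R:
        P=np.eye(3)-np.outer(d,d);A+=P;b+=P@o
    x=np.linalg.solve(A,b); return x,[np.linalg.norm((np.eye(3)-np.outer(d,d))@(x-o)) for o,d in R]
def proj(fn,X):
    K,T=load(fn); p=np.linalg.inv(T)@np.append(X,1); q=K@np.array([p[0],-p[1],-p[2]]); return q[:2]/q[2]
def Rt():
    from scipy.spatial.transform import Rotation as R
    o=ctrl.get_obs(); q=o['tcp_rot']; return R.from_quat([q[1],q[2],q[3],q[0]]).as_matrix(),np.array(o['tcp_pos'])
E
python3 - <<'E'
from h import *
o=ctrl.get_obs(); print(o)
for n in ['scene','side','wrist']:
    c=snap(n,n+'0'); print(n,c['intrinsics'],c['T'])
print(Rt())
E
```

```text
pics
{'t': 0.0, 'qpos': array([-1.54378144e+00,  2.59352927e-01,  1.53610702e+00, -1.60522576e-05,
        1.34797594e+00, -2.02794673e-01]), 'joint_vel': array([-0.00200936, -0.00160953,  0.00011494, -0.00104627, -0.00188844,
        0.00025103]), 'tau': array([-6.68194953e-04, -4.46035194e+01, -2.90574539e+01, -3.57712697e-04,
        1.16530439e-02, -9.45805652e-06]), 'tcp_pos': array([ 0.12529119, -0.53499315,  0.23045973]), 'tcp_rot': array([ 0.08042284,  0.70249516,  0.08172214, -0.70239178]), 'ft_force': array([-0.30115956,  0.80787923, -0.4079696 ]), 'wrist_torque': array([-0.04659864, -0.04266551,  0.01246545]), 'width': 0.08544863648245349}
scene [[504.01338334   0.         317.37467604]
 [  0.         504.01338334 196.26838702]
 [  0.           0.           1.        ]] [[ 0.64993624 -0.62903317  0.42649755  1.14328131]
 [ 0.7599794   0.54072028 -0.36062848 -0.45076727]
 [-0.0037686   0.55851487  0.82948595  1.16960692]
 [ 0.          0.          0.          1.        ]]
side [[373.58294429   0.         325.43805847]
 [  0.         373.58294429 190.2888816 ]
 [  0.           0.           1.        ]] [[-0.94627052  0.22744412 -0.22987229  0.35075329]
 [-0.32317103 -0.63981858  0.69727518  0.6902047 ]
 [ 0.01151457  0.73409901  0.67894481  0.72351238]
 [ 0.          0.          0.          1.        ]]
wrist [[319.83752717   0.         323.76695686]
 [  0.         319.83752717 198.30202777]
 [  0.           0.           1.        ]] [[ 0.22734076  0.93627861  0.26776583  0.19350597]
 [-0.97381346  0.21910679  0.0606593  -0.51865714]
 [-0.00187531 -0.2745443   0.96157262  0.37358594]
 [ 0.          0.          0.          1.        ]]
(array([[-1.00828199e-05,  2.27760066e-01, -9.73717286e-01],
       [ 1.37993999e-03, -9.73716355e-01, -2.27759863e-01],
       [-9.99999048e-01, -1.34596788e-03, -3.04477417e-04]]), array([ 0.12529417, -0.53513818,  0.23068428]))
```

View pics/scene0.png

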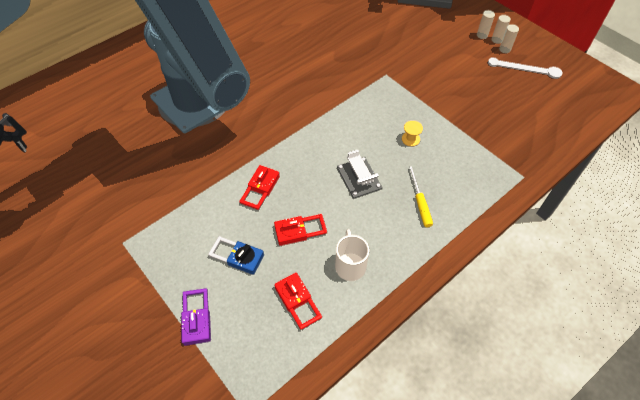

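View pics/side0.png

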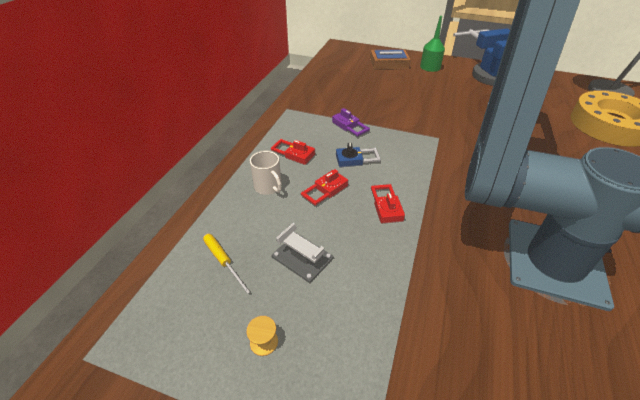

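View pics/wrist0.png

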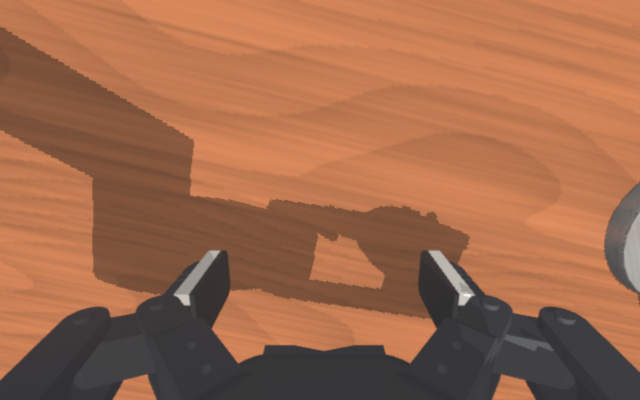

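Blue lock: scene (240,256), side (352,156). The look-alikes in scene are red at (262,185), (298,229) and (297,300), and purple at (195,318). The saddle is at scene (359,172) and side (302,248). I'll check the choice in close crops and get rough positions.

```bash
python3 - <<'E'
from h import *
a=cv2.imread('pics/scene0.png'); b=cv2.imread('pics/side0.png')
def crop(im,x,y,w,h,s): return cv2.resize(im[y:y+h,x:x+w],None,fx=s,fy=s,interpolation=cv2.INTER_CUBIC)
top=np.hstack([crop(a,200,225,80,60,5),crop(b,325,130,80,60,5)])
bot=np.hstack([crop(a,320,140,80,60,5),crop(b,260,215,80,60,5)])
cv2.imwrite('pics/crop0.png',np.vstack([top,bot]))
print('lock',tri(('scene0',(240,256)),('side0',(352,157))))
print('saddle',tri(('scene0',(361,166)),('side0',(303,246))))
for n,p,q in [('mug',(352,258),(266,174)),('spool',(412,134),(262,336))]: print(n,tri(('scene0',p),('side0',q)))
for n,p in [('sd1',(409,168)),('sd2',(428,224)),('red1',(263,183)),('red2',(297,229)),('red3',(297,300)),('bar',(215,247))]: print(n,atz('scene0',p,0.015))
E
```

```text
lock (array([ 0.5613359 , -0.21671181,  0.01062872]), [np.float64(0.002968652441955483), np.float64(0.0029686524419554943)])
saddle (array([0.56793125, 0.19387216, 0.04968423]), [np.float64(0.001651552641701834), np.float64(0.0016515526417021573)])
mug (array([ 0.76055659, -0.01623105,  0.04300068]), [np.float64(0.0004571198531401798), np.float64(0.0004571198531401734)])
spool (array([0.5686675 , 0.40649485, 0.0250743 ]), [np.float64(6.152344388707213e-05), np.float64(6.152344388711368e-05)])
sd1 [0.64662502 0.3139835  0.015     ]
sd2 [0.80907451 0.21659697 0.015     ]
red1 [ 0.41571243 -0.0355361   0.015     ]
red2 [ 0.59383157 -0.05755345  0.015     ]
red3 [ 0.74796003 -0.18345281  0.015     ]
bar [ 0.49718268 -0.2526621   0.015     ]
```

View pics/crop0.png

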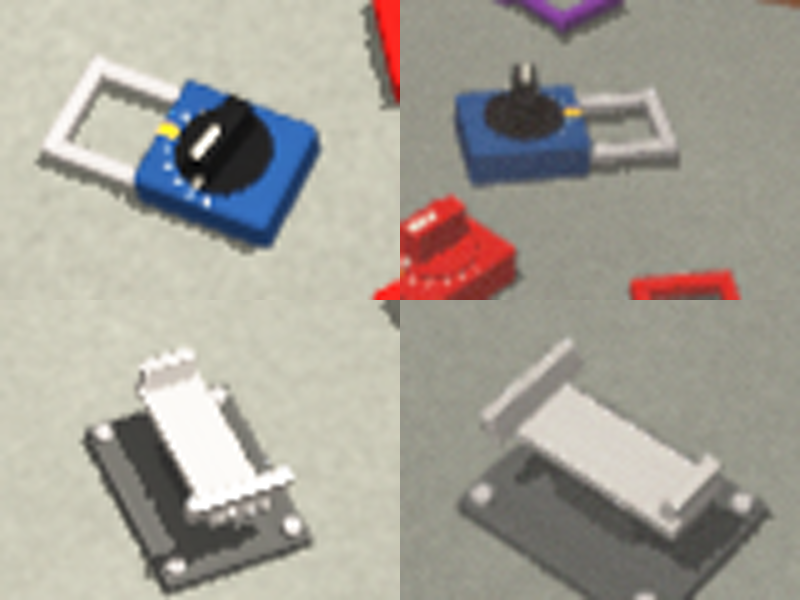

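```bash
python3 - <<'E'
from h import *
# crop px->image: scene saddle, side saddle
S=lambda x,y:(320+x/5,140+(y-300)/5); D=lambda x,y:(260+(x-400)/5,215+(y-300)/5)
# plate-centreline ends at z~.05 ; lip top ends
t,e=tri(('scene0',S(163,382)),('side0',D(693,505)));print('tongue base',t,e)
l,e=tri(('scene0',S(240,500)),('side0',D(535,405)));print('lip base',l,e)
print(np.degrees(np.arctan2(*(t-l)[1::-1])), np.linalg.norm(t-l),(t+l)/2)
L=lambda x,y:(200+x/5,225+y/5)
bar=atz('scene0',L(68,112),0.02); c=atz('scene0',L(225,150),0.03);print(bar,c,np.degrees(np.arctan2(*(bar-c)[1::-1])),np.linalg.norm(bar-c))
R,p=Rt();tgt=np.array([0.47,-0.26,0.25]);
print('tool slide mm',R.T@(tgt-p)*1000)
E
```

```text
tongue base [0.52535292 0.20347929 0.04350972] [np.float64(0.0003683309572749815), np.float64(0.0003683309572749121)]
lip base [0.61473611 0.17669772 0.04742461] [np.float64(0.0013473560428055855), np.float64(0.0013473560428053674)]
163.3203891291791 0.09339129184363808 [0.57004452 0.1900885  0.04546716]
[ 0.49859914 -0.25691463  0.02      ] [ 0.57409902 -0.21050248  0.03      ] -148.41964700027782 0.08918699447254624
tool slide mm [ -18.93950237 -189.42232435 -398.31733846]
```

```bash
python3 - <<'E'
from h import *
R,p=Rt();print(R.T@(np.array([0.54,-0.23,0.20])-p)*1000)
E
```

```text
[  31.10114243 -202.62331197 -473.29512046]
```

Call:
drive_tool:
  steps:
    - {"slide": [5,-25,-58],"turn": -3,"grip": 85}
    - {"slide": [10,-50,-117],"turn": -6,"grip": 85}
    - {"slide": [14,-75,-176],"turn": -9,"grip": 85}
    - {"slide": [18,-100,-235],"turn": -12,"grip": 85}
    - {"slide": [22,-126,-294],"turn": -15,"grip": 85}
    - {"slide": [26,-150,-353],"turn": -18,"grip": 85}
    - {"slide": [30,-176,-412],"turn": -18,"grip": 85}
    - {"slide": [31,-202,-473],"turn": -18,"grip": 85}
    - {"slide": [31,-202,-473],"turn": -18,"grip": 85}
    - {"slide": [31,-202,-473],"turn": -18,"grip": 85}

```text
t: 1.4
tcp_pos: [0.5399, -0.2305, 0.1997]
tcp_rot: [-0.191, -0.681, -0.191, 0.681]
ft_force: [0.4, 0.2, 0.5]
width: 0.0849
```

```bash
python3 - <<'E'
from h import *
c=snap('wrist','w1');print(ctrl.get_obs()['qpos'],Rt(),c['T'][:3,3])
E
```

```text
[-5.94926038e-01  3.46680618e-01  1.49049646e+00 -8.71407878e-04
  1.30549135e+00  4.31536332e-01] (array([[-1.36215892e-03,  5.18043834e-01, -8.55352986e-01],
       [-9.35786460e-05, -8.55353842e-01, -5.18044204e-01],
       [-9.99999068e-01, -6.25615759e-04,  1.21360571e-03]]), array([ 0.53915655, -0.23142854,  0.19991527])) [ 0.59999465 -0.19349677  0.34269153]
```

View pics/w1.png

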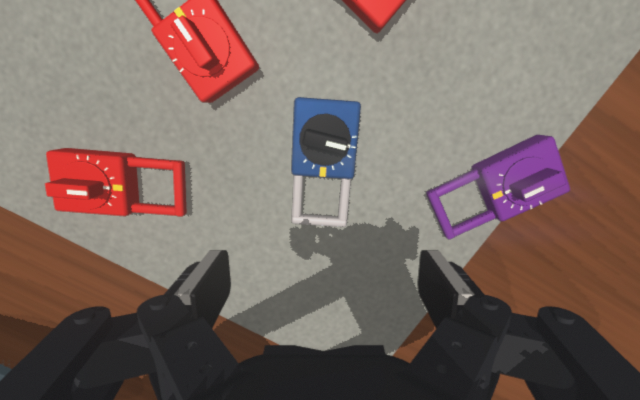

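Wrist view: the blue lock is at (326,138), yellow mark at (322,172), shackle bar at (320,221). The white pointer at (336,145) points right, about 75–80° CCW of the mark. I'll zoom in for corners.

```bash
python3 - <<'E'
from h import *
a=cv2.imread('pics/w1.png');cv2.imwrite('pics/w1c.png',cv2.resize(a[90:230,260:390],None,fx=4.2,fy=4.2,interpolation=cv2.INTER_CUBIC))
E
```

```text
(no output)
```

View pics/w1c.png

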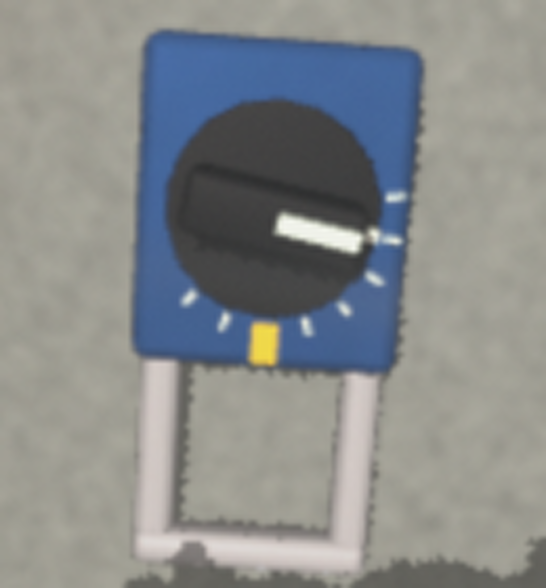

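```bash
python3 - <<'E'
from h import *
f=lambda x,y:(260+x/4.2,90+y/4.2)
P=[atz('w1',f(*q),0.028) for q in [(143,32),(424,52),(392,373),(133,357)]]
c=np.mean(P,0);print('c',c,[np.linalg.norm(P[i]-P[(i+1)%4])for i in range(4)])
d=(P[2]+P[3]-P[0]-P[1]);print(np.degrees(np.arctan2(d[1],d[0])))
d=(P[1]+P[2]-P[0]-P[3]);print(np.degrees(np.arctan2(d[1],d[0]))-90)
b=[atz('w1',f(*q),0.02) for q in [(137,545),(362,558)]];print('bar',np.mean(b,0),np.linalg.norm(b[0]-b[1]))
m=np.mean(b,0);print(np.degrees(np.arctan2(*(m-c)[1::-1])),np.linalg.norm((m-c)[:2]))
d=atz('w1',f(273,207),0.031);print('disc',d)
print(proj('side0',c),proj('scene0',c))
E
```

```text
c [ 0.57397792 -0.21036795  0.028     ] [np.float64(0.0630930039935625), np.float64(0.07383689379300393), np.float64(0.06205148325202059), np.float64(0.07415898645189715)]
-152.44869784956148
-152.48109434711898
bar [ 0.49640264 -0.25066569  0.02      ] 0.05750905539020298
-152.5496479563327 0.08741756524281823
disc [ 0.5745878  -0.21001618  0.031     ]
[348.73262138 152.52444383] [245.11200944 255.30132442]
```

```bash
python3 - <<'E'
from h import *
R,p=Rt();a=np.radians(-152.5);g=np.array([0.574,-0.2104,0])+0.022*np.array([np.cos(a),np.sin(a),0])
g[2]=0.003;print(R.T@(g-p)*1000)
E
```

```text
[196.89319038  -1.23336271 -18.98204393]
```

Call:
drive_tool:
  steps:
    - {"slide": [20,-1,-19],"turn": 3.7,"grip": 85}
    - {"slide": [70,-1,-19],"turn": 3.7,"grip": 85}
    - {"slide": [120,-1,-19],"turn": 3.7,"grip": 85}
    - {"slide": [160,-1,-19],"turn": 3.7,"grip": 85}
    - {"slide": [185,-1,-19],"turn": 3.7,"grip": 85}
    - {"slide": [197,-1,-19],"turn": 3.7,"grip": 85}
    - {"slide": [197,-1,-19],"turn": 3.7,"grip": 85}
    - {"slide": [197,-1,-19],"turn": 3.7,"grip": 55}
    - {"slide": [197,-1,-19],"turn": 3.7,"grip": 55}
    - {"slide": [197,-1,-19],"turn": 3.7,"grip": 55}

```text
t: 2.7
tcp_pos: [0.5565, -0.2212, 0.0052]
tcp_rot: [0.169, 0.688, 0.167, -0.686]
ft_force: [-1.5, -0.5, 6.5]
width: 0.0625
```

```bash
python3 - <<'E'
from h import *
c=snap('wrist','w2');o=ctrl.get_obs();print(o['width'],o['ft_force'],Rt())
E
```

```text
0.06272421255217174 [-1.40329672 -0.18129076  6.86530744] (array([[ 0.00240741,  0.4614132 , -0.88718209],
       [-0.00193061, -0.88718086, -0.4614178 ],
       [-0.99999524,  0.00282363, -0.00124499]]), array([ 0.55654408, -0.22120697,  0.0052043 ]))
```

View pics/w2.png

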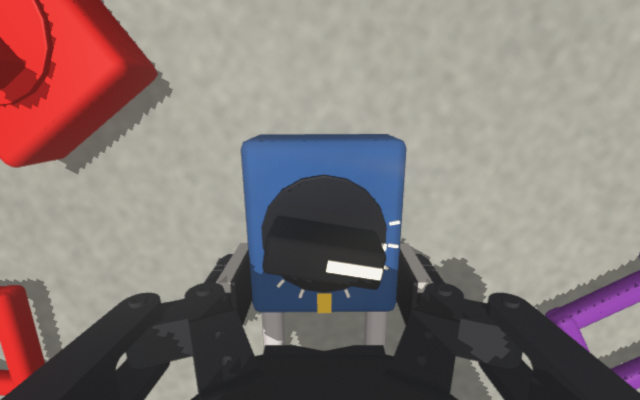

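```bash
python3 - <<'E'
from h import *
R,p=Rt();print(R.T@(np.array([.465,.2216,.26])-p)*1000)
E
```

```text
[-255.86975719 -434.37006938 -123.41996865]
```

Call:
drive_tool:
  steps:
    - {"slide": [-10,0,0],"turn": 0,"grip": 55}
    - {"slide": [-25,0,0],"turn": 0,"grip": 55}
    - {"slide": [-50,0,0],"turn": 0,"grip": 55}
    - {"slide": [-80,-10,-3],"turn": 0,"grip": 55}
    - {"slide": [-115,-40,-12],"turn": 4,"grip": 55}
    - {"slide": [-150,-80,-24],"turn": 10,"grip": 55}
    - {"slide": [-180,-120,-36],"turn": 16,"grip": 55}
    - {"slide": [-210,-160,-48],"turn": 22,"grip": 55}
    - {"slide": [-230,-200,-60],"turn": 28,"grip": 55}
    - {"slide": [-245,-240,-72],"turn": 34,"grip": 55}

```text
t: 4.0
tcp_pos: [0.5084, 0.0272, 0.2505]
tcp_rot: [-0.041, 0.707, -0.042, -0.705]
ft_force: [2.1, -0.1, -2.7]
width: 0.0623
```

```bash
python3 - <<'E'
from h import *
o=ctrl.get_obs();print(o['width'],o['ft_force'],o['qpos']);R,p=Rt();print(R,p,R.T@(np.array([.465,.2216,.26])-p)*1000)
E
```

```text
0.0623125852417675 [ 2.08264265 -0.07082765 -2.7104415 ] [-1.66095419e-01  1.70455283e-01  1.60044504e+00  1.37307976e-04
  1.36822478e+00  1.52203491e+00]
[[ 2.45582868e-03 -1.17092212e-01 -9.93118011e-01]
 [-2.75317568e-04 -9.93121047e-01  1.17091889e-01]
 [-9.99996947e-01 -1.41347848e-05 -2.47117269e-03]] [0.50844786 0.0271583  0.25050092] [  -9.65927998 -188.0168709    65.89292843]
```

Call:
drive_tool:
  steps:
    - {"slide": [-5,-40,14],"turn": 5,"grip": 55}
    - {"slide": [-8,-80,28],"turn": 10,"grip": 55}
    - {"slide": [-10,-120,42],"turn": 10,"grip": 55}
    - {"slide": [-10,-160,56],"turn": 10,"grip": 55}
    - {"slide": [-10,-178,62],"turn": 10,"grip": 55}
    - {"slide": [-10,-188,66],"turn": 10,"grip": 55}
    - {"slide": [-10,-188,66],"turn": 10,"grip": 55}
    - {"slide": [-10,-188,66],"turn": 10,"grip": 55}
    - {"slide": [-10,-188,66],"turn": 10,"grip": 55}
    - {"slide": [-10,-188,66],"turn": 10,"grip": 55}

```text
t: 5.25
tcp_pos: [0.4648, 0.2194, 0.2583]
tcp_rot: [0.102, -0.7, 0.102, 0.7]
ft_force: [-0.9, -0.9, -1.6]
width: 0.0626
```

```bash
python3 - <<'E'
from h import *
c=snap('wrist','w3');o=ctrl.get_obs();print(o['width'],o['ft_force'],Rt())
E
```

```text
0.06276573192344978 [ 0.38966569 -0.06849011 -2.18896441] (array([[-9.39592994e-05, -2.85387034e-01, -9.58412350e-01],
       [-8.46765367e-05, -9.58412348e-01,  2.85387042e-01],
       [-9.99999992e-01,  1.07969805e-04,  6.58861671e-05]]), array([0.46480192, 0.21953086, 0.25826969]))
```

View pics/w3.png

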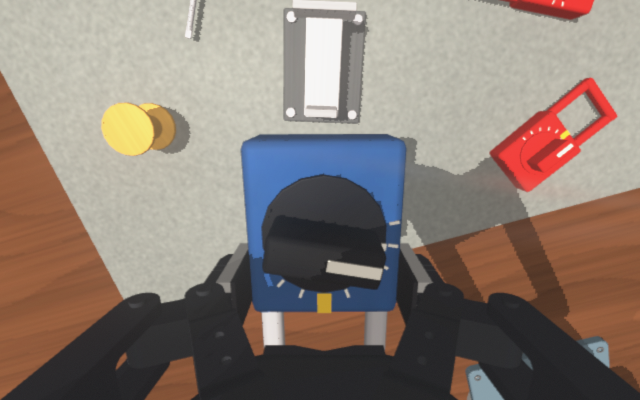

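The lock is held as before (same pixels as in w2). The saddle is at (323,60), with the wide lip at the top (323,5) and the tongue at (320,112). I'll zoom in.

```bash
python3 - <<'E'
from h import *
a=cv2.imread('pics/w3.png');cv2.imwrite('pics/w3c.png',cv2.resize(a[0:130,270:380],None,fx=4.5,fy=4.5,interpolation=cv2.INTER_CUBIC))
E
```

```text
(no output)
```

View pics/w3c.png

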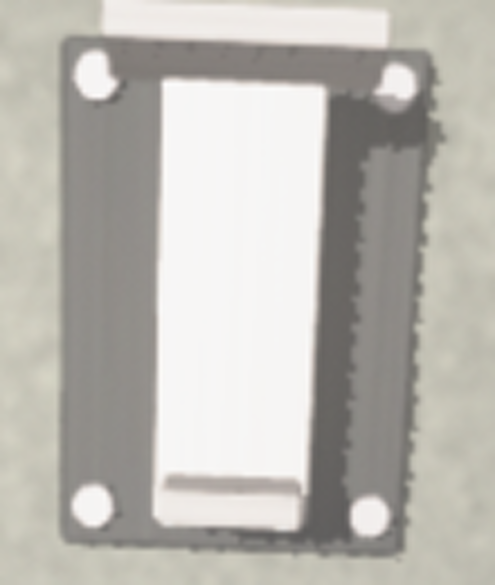

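```bash
python3 - <<'E'
from h import *
f=lambda x,y:(270+x/4.5,y/4.5)
P=[atz('w3',f(*q),0.010) for q in [(62,36),(430,52),(402,553),(62,541)]]
c=np.mean(P,0);print('foot c',c,[np.linalg.norm(P[i]-P[(i+1)%4])for i in range(4)])
d=(P[2]+P[3]-P[0]-P[1]);print(np.degrees(np.arctan2(d[1],d[0])))
d=(P[1]+P[2]-P[0]-P[3]);print(np.degrees(np.arctan2(d[1],d[0]))-90)
for z in (.045,.05,.055):
  Q=[atz('w3',f(*q),z) for q in [(162,80),(327,85),(310,482),(155,482)]]
  print(z,np.linalg.norm(Q[0]-Q[1]),np.linalg.norm(Q[2]-Q[3]));m1=(Q[0]+Q[1])/2;m2=(Q[2]+Q[3])/2
  print(m1,m2,(m1+m2)/2,np.degrees(np.arctan2(*(m2-m1)[1::-1])),np.linalg.norm(m1-m2))
  Q=[atz('w3',f(*q),z+.015) for q in [(103,0),(388,11)]];print('lip top',np.linalg.norm(Q[0]-Q[1]),np.mean(Q,0))
E
```

```text
foot c [0.57278661 0.18899637 0.01      ] [np.float64(0.08911250695637624), np.float64(0.11831705883405655), np.float64(0.09001506053834608), np.float64(0.11871253451298734)]
161.62889825957944
-198.71314231490365
0.045 0.03660669479462263 0.03689977720328459
[0.61316976 0.17552082 0.045     ] [0.53233346 0.20259472 0.045     ] [0.57275161 0.18905777 0.045     ] 161.4831396608818 0.08524965253925704
lip top 0.059792869167876316 [0.6235469  0.17220957 0.06      ]
0.05 0.03609297293874025 0.03638194236097312
[0.61203038 0.17586685 0.05      ] [0.5323285  0.20256081 0.05      ] [0.57217944 0.18921383 0.05      ] 161.48313966088182 0.08405329733807054
lip top 0.05891688342362518 [0.62220541 0.17261932 0.065     ]
0.055 0.03557925108285788 0.03586410751866164
[0.61089099 0.17621289 0.055     ] [0.53232353 0.2025269  0.055     ] [0.57160726 0.1893699  0.055     ] 161.4831396608818 0.08285694213688406
lip top 0.058040897679373954 [0.62086391 0.17302908 0.07      ]
```

```bash
python3 - <<'E'
from h import *
from scipy.spatial.transform import Rotation
a=cv2.imread('pics/w3.png');cv2.imwrite('pics/w3d.png',cv2.resize(a[120:330,220:430],None,fx=2.8,fy=2.8,interpolation=cv2.INTER_CUBIC))
K,T=load('w3');R,p=Rt()
zf=p[2]+.0228
for n,q in [('disc',(324,234)),('rl',(243,146)),('rr',(406,146)),('fl',(253,310)),('fr',(397,310)),('mark',(324,302))]:
    X=atz('w3',q,zf);print(n,(R.T@(X-p)*1000).round(1))
E
```

```text
disc [-22.8  -0.6 -20.5]
rl [-22.8 -30.9 -55.8]
rr [-22.8  30.  -55.8]
fl [-22.8 -31.5  15. ]
fr [-22.8  31.1  15. ]
mark [-22.8  -0.6  11. ]
```

View pics/w3d.png

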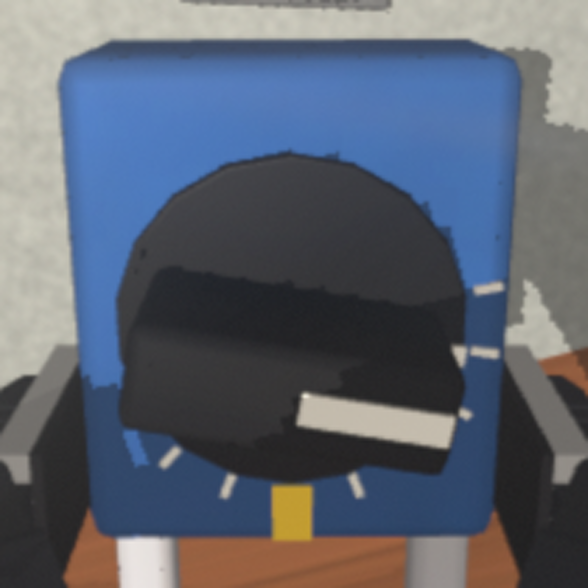

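```bash
python3 - <<'E'
from h import *
R,p=Rt();print(p,R.T@(np.array([.5529,.195,.105])-p)*1000)
E
```

```text
[0.46480192 0.21953086 0.25826969] [153.26349256  -1.64791951 -91.44517482]
```

Call:
drive_tool:
  steps:
    - {"slide": [10,0,-20],"turn": 1,"grip": 55}
    - {"slide": [30,-1,-50],"turn": 1.9,"grip": 55}
    - {"slide": [60,-1.6,-75],"turn": 1.9,"grip": 55}
    - {"slide": [95,-1.6,-91],"turn": 1.9,"grip": 55}
    - {"slide": [130,-1.6,-91.5],"turn": 1.9,"grip": 55}
    - {"slide": [145,-1.6,-91.5],"turn": 1.9,"grip": 55}
    - {"slide": [153,-1.6,-91.5],"turn": 1.9,"grip": 55}
    - {"slide": [153,-1.6,-91.5],"turn": 1.9,"grip": 55}
    - {"slide": [153,-1.6,-91.5],"turn": 1.9,"grip": 55}
    - {"slide": [153,-1.6,-91.5],"turn": 1.9,"grip": 55}

```text
t: 6.55
tcp_pos: [0.5534, 0.1957, 0.1065]
tcp_rot: [-0.113, 0.699, -0.113, -0.697]
ft_force: [-0.2, -0.4, -2.2]
width: 0.0625
```

```bash
python3 - <<'E'
from h import *
R,p=Rt();print(p,np.degrees(np.arctan2(R[1,2],R[0,2])),R.T@(np.array([.5529,.195,.0545])-p)*1000)
for n in ('scene','side'): snap(n,n+'1')
a=cv2.imread('pics/scene1.png')[120:220,300:420];b=cv2.imread('pics/side1.png')[170:290,230:374]
cv2.imwrite('pics/m1.png',np.vstack([cv2.resize(a,(480,400),interpolation=2),cv2.resize(b,(480,400),interpolation=2)])[:800].reshape(2,400,480,3).transpose(1,0,2,3).reshape(400,960,3)[:, :])
im=cv2.imread('pics/m1.png');cv2.imwrite('pics/m1.png',cv2.resize(im,(800,333)))
E
```

```text
[0.55343749 0.19573653 0.10654522] 161.57910129290696 [52.04360247  0.92339511  0.3828694 ]
```

View pics/m1.png

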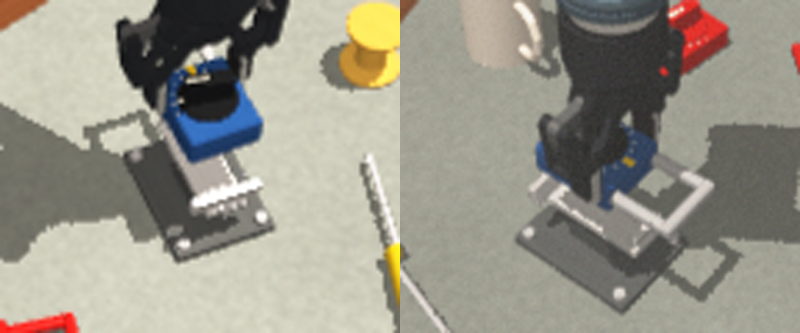

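The lock hovers aligned over the saddle, so I'm lowering it.

Call:
drive_tool:
  steps:
    - {"slide": [10,0.5,0.4],"turn": 0,"grip": 55}
    - {"slide": [20,0.9,0.4],"turn": 0,"grip": 55}
    - {"slide": [28,0.9,0.4],"turn": 0,"grip": 55}
    - {"slide": [35,0.9,0.4],"turn": 0,"grip": 55}
    - {"slide": [40,0.9,0.4],"turn": 0,"grip": 55}
    - {"slide": [44,0.9,0.4],"turn": 0,"grip": 55}
    - {"slide": [47,0.9,0.4],"turn": 0,"grip": 55}
    - {"slide": [49,0.9,0.4],"turn": 0,"grip": 55}
    - {"slide": [51,0.9,0.4],"turn": 0,"grip": 55}
    - {"slide": [51,0.9,0.4],"turn": 0,"grip": 55}

```text
t: 7.9
tcp_pos: [0.5522, 0.1948, 0.0552]
tcp_rot: [-0.113, 0.698, -0.113, -0.698]
ft_force: [-2.3, -0.6, 3.8]
width: 0.0626
```

```bash
python3 - <<'E'
from h import *
R,p=Rt();o=ctrl.get_obs();print(p,o['ft_force'],o['wrist_torque'])
for n in ('scene','side'): snap(n,n+'2')
a=cv2.imread('pics/scene2.png')[130:210,310:410];b=cv2.imread('pics/side2.png')[190:290,240:365]
cv2.imwrite('pics/m2.png',np.hstack([cv2.resize(a,(400,320),interpolation=2),cv2.resize(b,(400,320),interpolation=2)]))
E
```

```text
[0.55222267 0.19482624 0.05521109] [-2.26939782 -0.58450581  3.7958479 ] [-0.1923267   0.36743185 -0.06481172]
```

View pics/m2.png

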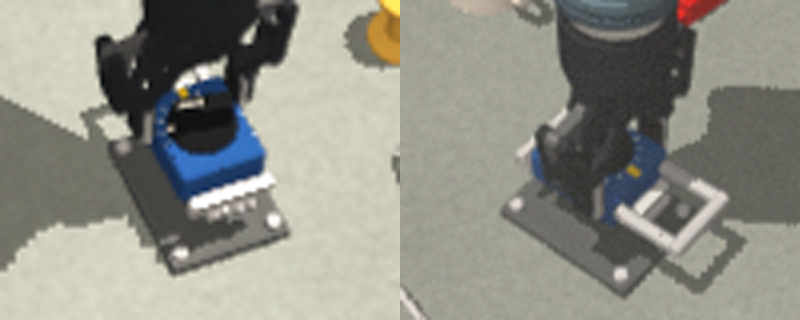

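Seated (tongue inside the shackle, z as expected). Releasing and rising.

Call:
drive_tool:
  steps:
    - {"slide": [0,0,0],"turn": 0,"grip": 85}
    - {"slide": [0,0,0],"turn": 0,"grip": 85}
    - {"slide": [0,0,0],"turn": 0,"grip": 85}
    - {"slide": [0,0,0],"turn": 0,"grip": 85}
    - {"slide": [-10,0,0],"turn": 0,"grip": 85}
    - {"slide": [-30,0,0],"turn": 0,"grip": 85}
    - {"slide": [-60,0,0],"turn": 0,"grip": 85}
    - {"slide": [-85,0,0],"turn": 0,"grip": 85}
    - {"slide": [-100,0,0],"turn": 0,"grip": 85}
    - {"slide": [-100,0,0],"turn": 0,"grip": 85}

```text
t: 9.25
tcp_pos: [0.5529, 0.1949, 0.1557]
tcp_rot: [-0.114, 0.699, -0.113, -0.697]
ft_force: [-0.1, -0.2, -0.4]
width: 0.0852
```

```bash
python3 - <<'E'
from h import *
R,p=Rt();o=ctrl.get_obs();print(p,o['ft_force'],o['width'],o['qpos'])
snap('wrist','w4')
a=cv2.imread('pics/w4.png');cv2.imwrite('pics/w4c.png',cv2.resize(a[60:260,220:430],None,fx=2.9,fy=2.9,interpolation=2))
E
```

```text
[0.55290516 0.19490246 0.15567824] [-0.09807152 -0.19803464 -0.42503527] 0.08520954300066842 [1.48762511e-01 3.80054816e-01 1.55529439e+00 3.90488430e-06
 1.20344652e+00 2.04128262e+00]
```

View pics/w4c.png

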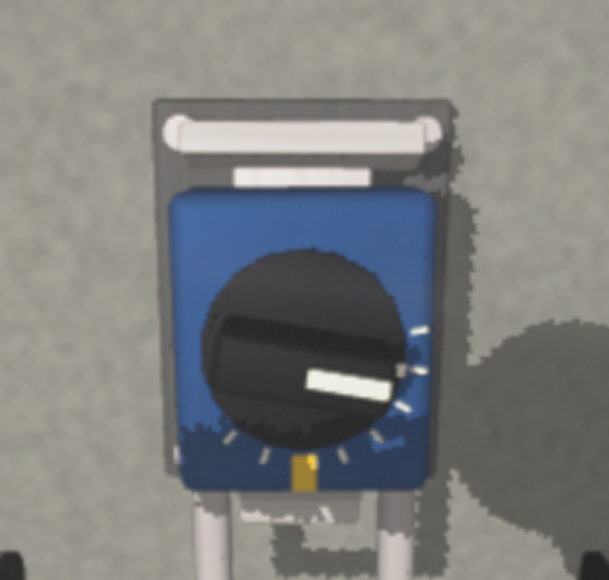

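```bash
python3 - <<'E'
from h import *
f=lambda x,y:(220+x/2.9,60+y/2.9)
s=np.array([.5725,.189]);a=np.radians(161.5);X=np.array([np.cos(a),np.sin(a)]);Y=np.array([-X[1],X[0]])
def sf(q,z):
    p=atz('w4',f(*q),z)[:2]-s; return (p@X*1000).round(1),(p@Y*1000).round(1)
for n,q,z in [('TL',(168,190),.078),('TR',(436,192),.078),('BL',(180,490),.078),('BR',(430,488),.078),('disc',(304,348),.081),('mark',(305,473),.078),
 ('lip top L',(178,122),.065),('lip top R',(425,124),.065),('footTL',(152,100),.01),('footTR',(458,102),.01),('plate edge',(302,168),.05),('lipbaseL',(180,152),.05)]: print(n,sf(q,z))
pl=[atz('w4',f(*q),.078)for q in [(168,190),(436,192),(430,488),(180,490)]]
d=pl[2]+pl[3]-pl[0]-pl[1];print(np.degrees(np.arctan2(d[1],d[0])))
E
```

```text
TL (np.float64(-37.4), np.float64(-31.3))
TR (np.float64(-37.0), np.float64(31.0))
BL (np.float64(37.2), np.float64(-31.1))
BR (np.float64(36.6), np.float64(32.5))
disc (np.float64(-0.5), np.float64(0.4))
mark (np.float64(32.5), np.float64(0.7))
lip top L (np.float64(-52.7), np.float64(-30.1))
lip top R (np.float64(-52.3), np.float64(29.5))
footTL (np.float64(-59.8), np.float64(-44.7))
footTR (np.float64(-59.3), np.float64(46.0))
plate edge (np.float64(-41.5), np.float64(-0.2))
lipbaseL (np.float64(-45.5), np.float64(-31.8))
162.13639576499637
```

```bash
python3 - <<'E'
from h import *
R,p=Rt();a=np.radians(161.5);X=np.array([np.cos(a),np.sin(a),0]);Y=np.array([-X[1],X[0],0])
d=np.array([.5725,.189,.14])-.0004*X+.0004*Y;print(d,R.T@(d-p)*1000)
E
```

```text
[0.57275241 0.18849375 0.14      ] [ 14.45533562  -0.53049533 -21.55361589]
```

Call:
drive_tool:
  steps:
    - {"slide": [0,0,-5],"turn": -8,"grip": 60}
    - {"slide": [0,-0.5,-10],"turn": -18,"grip": 50}
    - {"slide": [0,-0.5,-15],"turn": -28,"grip": 44}
    - {"slide": [0,-0.5,-21.5],"turn": -38,"grip": 44}
    - {"slide": [0,-0.5,-21.5],"turn": -48,"grip": 44}
    - {"slide": [4,-0.5,-21.5],"turn": -58,"grip": 44}
    - {"slide": [8,-0.5,-21.5],"turn": -68,"grip": 44}
    - {"slide": [12,-0.5,-21.5],"turn": -76,"grip": 44}
    - {"slide": [15,-0.5,-21.5],"turn": -80.3,"grip": 44}
    - {"slide": [15,-0.5,-21.5],"turn": -80.3,"grip": 44}

```text
t: 10.55
tcp_pos: [0.5716, 0.1883, 0.1376]
tcp_rot: [-0.363, -0.606, -0.364, 0.608]
ft_force: [0.2, 0.0, 0.1]
width: 0.0441
```

```bash
python3 - <<'E'
from h import *
R,p=Rt();o=ctrl.get_obs();print(p,o['width'],o['qpos'],np.degrees(np.arctan2(R[1,1],R[0,1])),R.T@(np.array([.57275,.1885,.086])-p)*1000)
snap('wrist','w5')
E
```

```text
[0.57162191 0.18830856 0.13756174] 0.044080364978840374 [1.33063639e-01 4.26408103e-01 1.53139039e+00 1.85542755e-05
 1.18706826e+00 6.24852685e-01] -28.17798155024239 [51.55772348  1.04142915 -0.79948398]
```

View pics/w5.png

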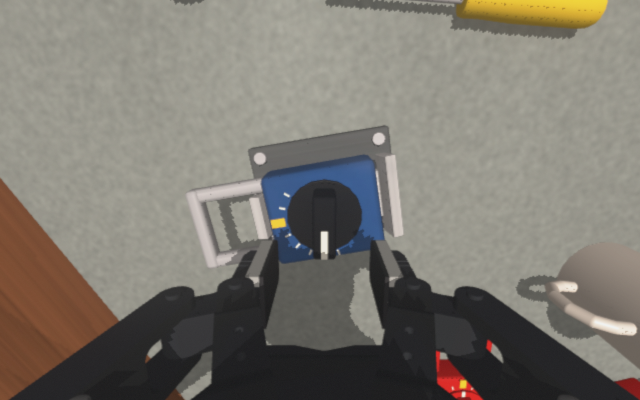

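Call:
drive_tool:
  steps:
    - {"slide": [12,1,-0.8],"turn": 0,"grip": 44}
    - {"slide": [25,1,-0.8],"turn": 0,"grip": 44}
    - {"slide": [35,1,-0.8],"turn": 0,"grip": 44}
    - {"slide": [42,1,-0.8],"turn": 0,"grip": 44}
    - {"slide": [46,1,-0.8],"turn": 0,"grip": 44}
    - {"slide": [48,1,-0.8],"turn": 0,"grip": 44}
    - {"slide": [48,1,-0.8],"turn": 0,"grip": 44}
    - {"slide": [48,1,-0.8],"turn": 0,"grip": 44}
    - {"slide": [48,1,-0.8],"turn": 0,"grip": 44}
    - {"slide": [48,1,-0.8],"turn": 0,"grip": 44}

```text
t: 11.85
tcp_pos: [0.574, 0.1887, 0.0915]
tcp_rot: [0.364, 0.607, 0.363, -0.606]
ft_force: [0.5, 0.2, 1.0]
width: 0.0439
```

```bash
python3 - <<'E'
from h import *
R,p=Rt();o=ctrl.get_obs();print(p,o['width'],o['ft_force'],R.T@(np.array([.57275,.1885,.086])-p)*1000)
snap('wrist','w6')
for n in ('scene','side'): snap(n,n+'3')
a=cv2.imread('pics/w6.png')[150:350,200:450];b=cv2.imread('pics/side3.png')[190:290,240:365]
cv2.imwrite('pics/m3.png',np.hstack([cv2.resize(a,(400,320),interpolation=2),cv2.resize(b,(400,320),interpolation=2)]))
E
```

```text
[0.57402996 0.18871141 0.09150248] 0.04388327599272865 [0.51993887 0.18856245 0.96365338] [ 5.50205819 -1.03054484  0.79096267]
```

View pics/m3.png

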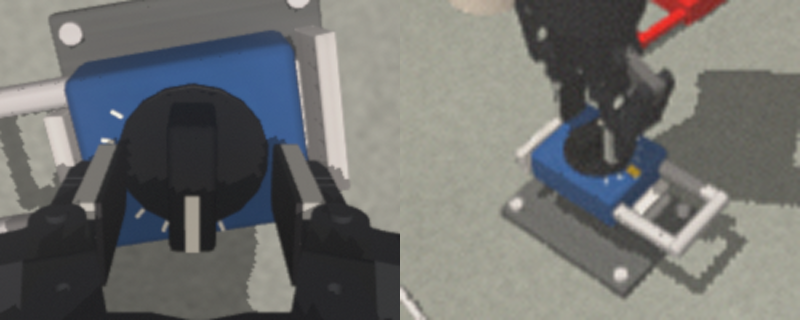

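Call:
drive_tool:
  steps:
    - {"slide": [3,-0.5,0.4],"turn": 0,"grip": 44}
    - {"slide": [3,-0.5,0.4],"turn": 0,"grip": 30}
    - {"slide": [3,-0.5,0.4],"turn": 0,"grip": 20}
    - {"slide": [3,-0.5,0.4],"turn": 0,"grip": 8}
    - {"slide": [3,-0.5,0.4],"turn": 0,"grip": 8}
    - {"slide": [3,-0.5,0.4],"turn": 0,"grip": 8}
    - {"slide": [3,-0.5,0.4],"turn": 0,"grip": 8}
    - {"slide": [3,-0.5,0.4],"turn": 3,"grip": 8}
    - {"slide": [3,-0.5,0.4],"turn": 6,"grip": 8}
    - {"slide": [3,-0.5,0.4],"turn": 6,"grip": 8}

```text
t: 13.25
tcp_pos: [0.5737, 0.1884, 0.0885]
tcp_rot: [0.332, 0.625, 0.331, -0.624]
ft_force: [-0.0, -0.3, 1.7]
width: 0.0124
```

```bash
python3 - <<'E'
from h import *
R,p=Rt();o=ctrl.get_obs();print(p,o['width'],o['ft_force'],o['wrist_torque'])
snap('wrist','w7')
a=cv2.imread('pics/w7.png')[150:350,200:450]
cv2.imwrite('pics/m4.png',cv2.resize(a,(600,480),interpolation=2))
E
```

```text
[0.57366394 0.18844783 0.08852277] 0.012352985977387605 [-0.02411973 -0.296456    1.65670476] [-0.07335766 -0.00382599  0.0044511 ]
```

View pics/m4.png

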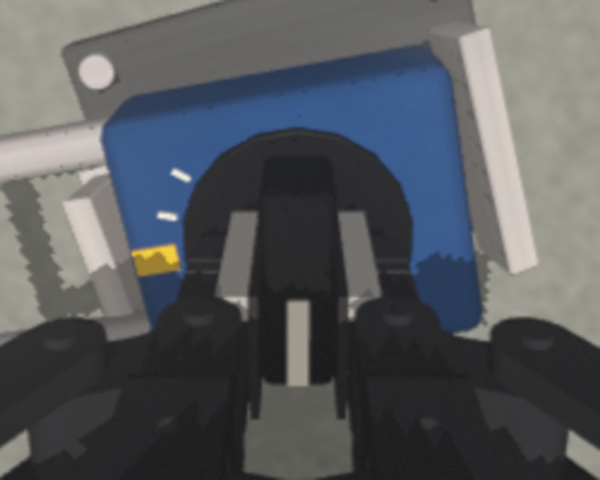

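Knob gripped; turning clockwise.

Call:
drive_tool:
  steps:
    - {"slide": [0,0,0],"turn": 7,"grip": 8}
    - {"slide": [0,0,0],"turn": 14,"grip": 8}
    - {"slide": [0,0,0],"turn": 22,"grip": 8}
    - {"slide": [0,0,0],"turn": 30,"grip": 8}
    - {"slide": [0,0,0],"turn": 38,"grip": 8}
    - {"slide": [0,0,0],"turn": 46,"grip": 8}
    - {"slide": [0,0,0],"turn": 54,"grip": 8}
    - {"slide": [0,0,0],"turn": 62,"grip": 8}
    - {"slide": [0,0,0],"turn": 69,"grip": 8}
    - {"slide": [0,0,0],"turn": 74,"grip": 8}

```text
t: 14.55
tcp_pos: [0.5736, 0.1875, 0.0885]
tcp_rot: [-0.112, 0.698, -0.113, -0.698]
ft_force: [-1.0, -3.3, 4.2]
width: 0.0124
```

```bash
python3 - <<'E'
from h import *
R,p=Rt();o=ctrl.get_obs();print(p,o['width'],o['ft_force'],o['wrist_torque'],np.degrees(np.arctan2(R[1,1],R[0,1])))
snap('wrist','w8')
a=cv2.imread('pics/w8.png')[100:350,200:450]
cv2.imwrite('pics/m5.png',cv2.resize(a,(600,600),interpolation=2))
E
```

```text
[0.57356568 0.18747928 0.0885166 ] 0.012381421969188124 [-0.97061521 -3.28189041  4.21036135] [-0.53514512  0.10005957  0.00876595] -108.25461911170073
```

View pics/m5.png

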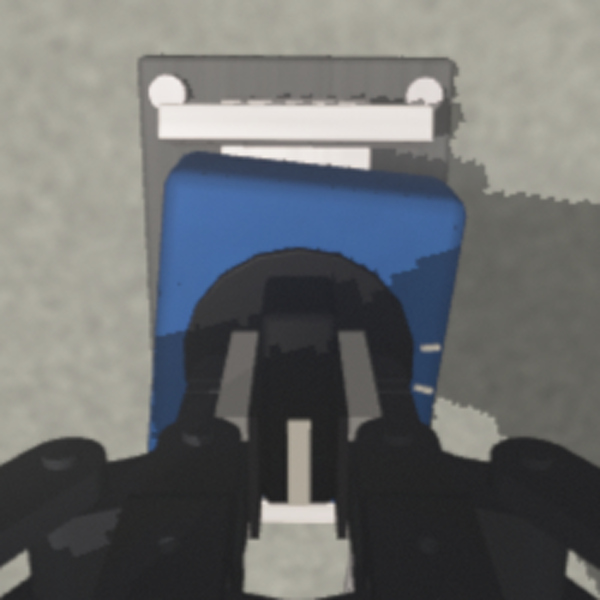

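The lock has yawed about 8–9° with the dial, so I'm turning it about 9° further.

Call:
drive_tool:
  steps:
    - {"slide": [0,0,0],"turn": 3,"grip": 8}
    - {"slide": [0,0,0],"turn": 6,"grip": 8}
    - {"slide": [0,0,0],"turn": 9,"grip": 8}
    - {"slide": [0,0,0],"turn": 9,"grip": 8}
    - {"slide": [0,0,0],"turn": 9,"grip": 8}
    - {"slide": [0,0,0],"turn": 9,"grip": 8}
    - {"slide": [0,0,0],"turn": 9,"grip": 8}
    - {"slide": [0,0,0],"turn": 9,"grip": 8}
    - {"slide": [0,0,0],"turn": 9,"grip": 8}
    - {"slide": [0,0,0],"turn": 9,"grip": 8}

```text
t: 15.85
tcp_pos: [0.5736, 0.1881, 0.0885]
tcp_rot: [-0.165, 0.688, -0.166, -0.687]
ft_force: [0.3, -4.9, 5.2]
width: 0.0123
```

```bash
python3 - <<'E'
from h import *
R,p=Rt();o=ctrl.get_obs();print(p,o['width'],o['ft_force'],o['wrist_torque'],np.degrees(np.arctan2(R[1,1],R[0,1])))
snap('wrist','w9')
a=cv2.imread('pics/w9.png')[100:350,200:450]
cv2.imwrite('pics/m6.png',cv2.resize(a,(600,600),interpolation=2))
E
```

```text
[0.57359974 0.18806768 0.0884997 ] 0.012300630664634918 [ 0.25362124 -4.85384173  5.18746665] [-0.97455841 -0.00298334  0.17296322] -117.08913147372832
```

View pics/m6.png

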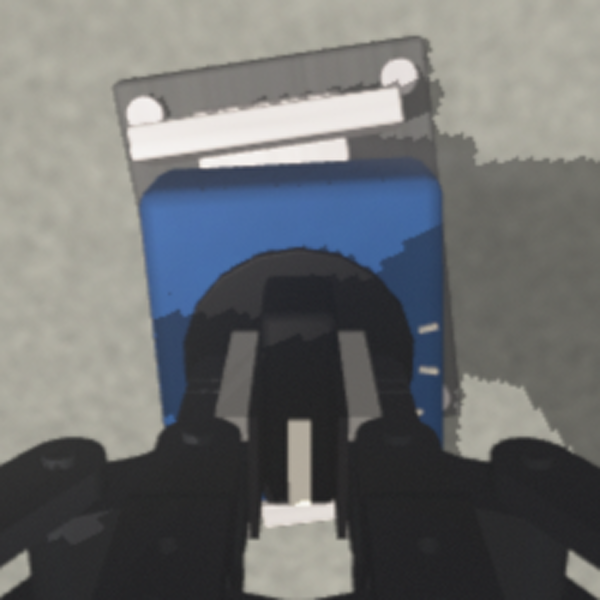

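Dial is in line with the body. I'll ease the lock back 6° to undo the yaw, release, and rise.

Call:
drive_tool:
  steps:
    - {"slide": [0,0,0],"turn": -3,"grip": 8}
    - {"slide": [0,0,0],"turn": -6,"grip": 8}
    - {"slide": [0,0,0],"turn": -6,"grip": 8}
    - {"slide": [0,0,0],"turn": -6,"grip": 30}
    - {"slide": [0,0,0],"turn": -6,"grip": 40}
    - {"slide": [0,0,0],"turn": -6,"grip": 40}
    - {"slide": [-15,0,0],"turn": -6,"grip": 40}
    - {"slide": [-45,0,0],"turn": -6,"grip": 40}
    - {"slide": [-75,0,20],"turn": -6,"grip": 40}
    - {"slide": [-75,0,20],"turn": -6,"grip": 40}

```text
t: 17.15
tcp_pos: [0.5566, 0.1986, 0.1671]
tcp_rot: [-0.13, 0.697, -0.129, -0.693]
ft_force: [0.1, 0.9, -1.2]
width: 0.0401
```

```bash
python3 - <<'E'
from h import *
R,p=Rt();o=ctrl.get_obs();print(p,o['width'],o['ft_force'],np.degrees(np.arctan2(R[1,1],R[0,1])),o['qpos'])
snap('wrist','w10')
a=cv2.imread('pics/w10.png')[60:300,200:450]
cv2.imwrite('pics/m7.png',cv2.resize(a,None,fx=2.5,fy=2.5,interpolation=2))
E
```

```text
[0.55657668 0.19864526 0.16712736] 0.040139909911510015 [ 0.12237654  0.85371867 -1.15767776] -111.0825460498471 [1.54002846e-01 3.75862678e-01 1.53149601e+00 3.54625993e-04
 1.22810350e+00 2.09264949e+00]
```

View pics/m7.png

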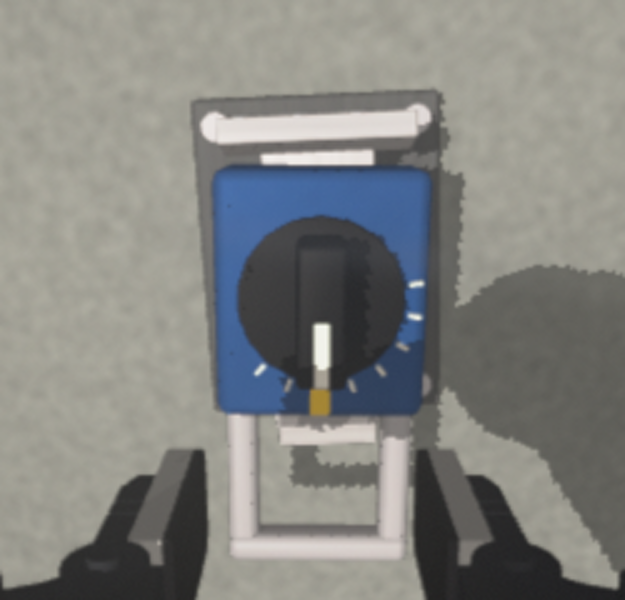

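Pointer at (320,390) sits exactly on the yellow mark at (320,402). Measuring the bar next.

```bash
python3 - <<'E'
from h import *
f=lambda x,y:(200+x/2.5,60+y/2.5)
P=[atz('w10',f(*q),.078)for q in [(213,170),(431,170),(423,411),(217,411)]]
c=np.mean(P,0);d=P[2]+P[3]-P[0]-P[1];th=np.degrees(np.arctan2(d[1],d[0]));
d=P[1]+P[2]-P[0]-P[3];print(c,th,np.degrees(np.arctan2(d[1],d[0]))-90+360,[np.linalg.norm(P[i]-P[(i+1)%4]) for i in range(4)])
b0=np.mean([atz('w10',f(*q),.070)for q in [(231,541),(406,541)]],0);b1=np.mean([atz('w10',f(*q),.07)for q in [(231,558),(405,558)]],0)
print(b0,b1,np.linalg.norm((b0-c)[:2]),np.linalg.norm((b1-c)[:2]))
a=np.radians(th);X=np.array([np.cos(a),np.sin(a),0])
print('bar pred',c+.088*X)
print('tongue',atz('w10',f(328,430),.065), np.dot(atz('w10',f(328,443),.065)-c,X))
E
```

```text
[0.57378098 0.18960377 0.078     ] 158.64814997941946 158.94061950761528 [np.float64(0.06200865613188269), np.float64(0.07283279574896245), np.float64(0.06366761098916283), np.float64(0.07291972079491925)]
[0.49393688 0.22086454 0.07      ] [0.4880215 0.223308  0.07     ] 0.08574565543083902 0.09214479905597894
bar pred [0.49182112 0.22164406 0.078     ]
tongue [0.52815497 0.20438087 0.065     ] 0.05246776900288422
```

```bash
python3 - <<'E'
from h import *
R,p=Rt();print(R.T@(np.array([.4918,.2217,.12])-p)*1000)
E
```

```text
[45.1333588   1.26029701 68.72414418]
```

Call:
drive_tool:
  steps:
    - {"slide": [0,0,15],"turn": -9,"grip": 35}
    - {"slide": [0,1,30],"turn": -19,"grip": 26}
    - {"slide": [0,1,45],"turn": -29,"grip": 26}
    - {"slide": [0,1.3,60],"turn": -39,"grip": 26}
    - {"slide": [5,1.3,68.7],"turn": -49,"grip": 26}
    - {"slide": [15,1.3,68.7],"turn": -59,"grip": 26}
    - {"slide": [25,1.3,68.7],"turn": -69,"grip": 26}
    - {"slide": [35,1.3,68.7],"turn": -79,"grip": 26}
    - {"slide": [45,1.3,68.7],"turn": -89.9,"grip": 26}
    - {"slide": [45,1.3,68.7],"turn": -89.9,"grip": 26}

```text
t: 18.45
tcp_pos: [0.4901, 0.2207, 0.1168]
tcp_rot: [-0.398, -0.583, -0.399, 0.585]
ft_force: [0.5, 0.5, 0.1]
width: 0.0259
```

```bash
python3 - <<'E'
from h import *
snap('wrist','w11')
R,p=Rt();o=ctrl.get_obs();print(p,o['width'],np.degrees(np.arctan2(R[1,1],R[0,1])),R.T@(np.array([.4918,.2217,.045])-p)*1000)
E
```

```text
[0.49061658 0.22092392 0.11747673] 0.02602651857941257 -21.454633328318597 [72.4740067   0.93087315 -1.23746645]
```

View pics/w11.png

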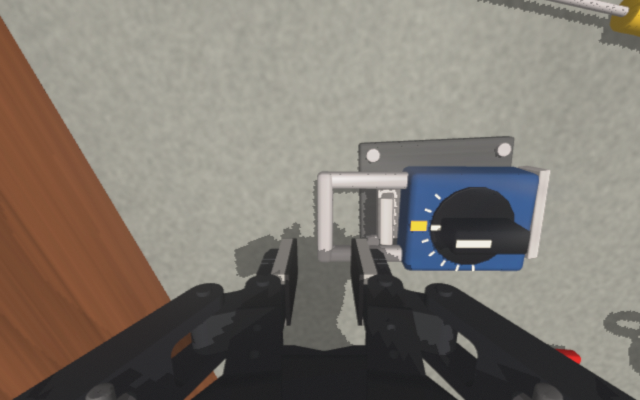

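```bash
python3 - <<'E'
from h import *
a=cv2.imread('pics/w11.png');cv2.imwrite('pics/w11c.png',cv2.resize(a[150:300,260:420],None,fx=4,fy=4,interpolation=2))
R,p=Rt()
for q in [(319,180),(331,180),(320,258),(332,258),(325,217)]:
    X=atz('w11',q,.07);print(X,(R.T@(X-p)*1000).round(1))
E
```

```text
[0.49738647 0.24780052 0.07      ] [ 47.5  -3.5 -27.5]
[0.50417176 0.24514987 0.07      ] [ 47.4   3.8 -27.6]
[0.47882004 0.19914257 0.07      ] [47.5 -2.9 24.5]
[0.48611072 0.19629957 0.07      ] [47.5  4.9 24.5]
[0.49214091 0.22432502 0.07      ] [47.5  0.2 -3.8]
```

View pics/w11c.png

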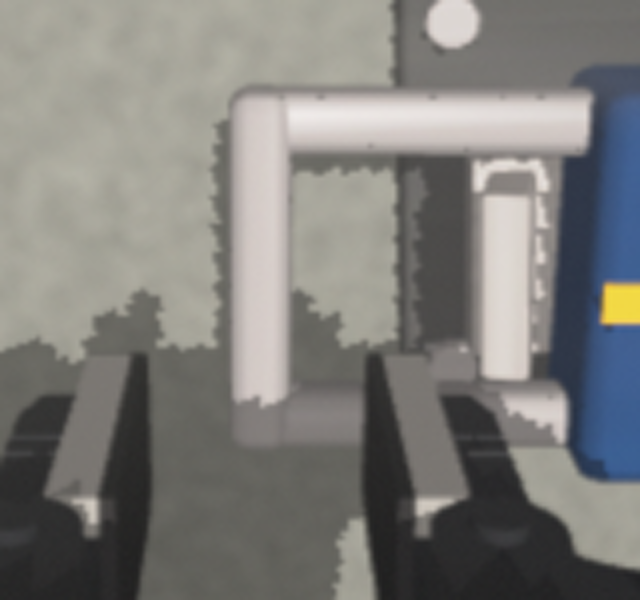

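Call:
drive_tool:
  steps:
    - {"slide": [5,0.7,-2.5],"turn": 0,"grip": 26}
    - {"slide": [20,0.7,-2.5],"turn": 0,"grip": 26}
    - {"slide": [35,0.7,-2.5],"turn": 0,"grip": 26}
    - {"slide": [48,0.7,-2.5],"turn": 0,"grip": 26}
    - {"slide": [58,0.7,-2.5],"turn": 0,"grip": 26}
    - {"slide": [66,0.7,-2.5],"turn": 0,"grip": 26}
    - {"slide": [72,0.7,-2.5],"turn": 0,"grip": 26}
    - {"slide": [72,0.7,-2.5],"turn": 0,"grip": 26}
    - {"slide": [72,0.7,-2.5],"turn": 0,"grip": 26}
    - {"slide": [72,0.7,-2.5],"turn": 0,"grip": 26}

```text
t: 19.75
tcp_pos: [0.4928, 0.2234, 0.0467]
tcp_rot: [0.399, 0.584, 0.399, -0.583]
ft_force: [0.4, 0.1, 0.2]
width: 0.0261
```

```bash
python3 - <<'E'
from h import *
snap('wrist','w12');snap('side','side4')
R,p=Rt();o=ctrl.get_obs();print(p,o['width'],o['ft_force'])
a=cv2.imread('pics/w12.png')[130:370,220:480];b=cv2.imread('pics/side4.png')[200:300,250:375]
cv2.imwrite('pics/m8.png',np.hstack([cv2.resize(a,(400,369),interpolation=2),cv2.resize(b,(400,369),interpolation=2)]))
E
```

```text
[0.49274714 0.22338546 0.04666602] 0.026048381634395854 [-0.0580862  -0.19054756  0.21591007]
```

View pics/m8.png

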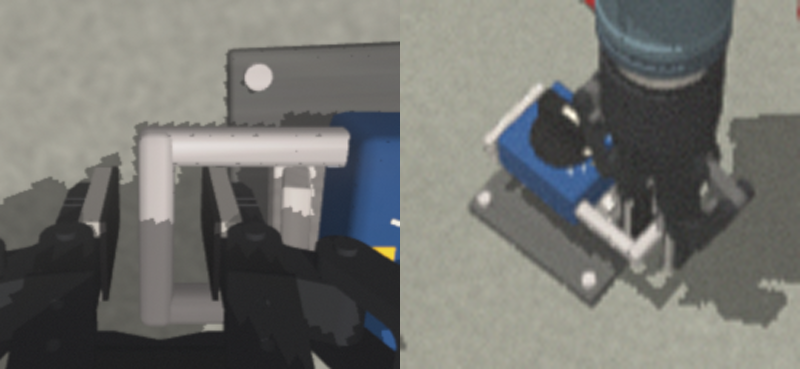

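Call:
drive_tool:
  steps:
    - {"slide": [1,0,0],"turn": 0,"grip": 4}
    - {"slide": [1,0,0],"turn": 0,"grip": 4}
    - {"slide": [1,0,0],"turn": 0,"grip": 4}
    - {"slide": [1,0,0],"turn": 0,"grip": 4}
    - {"slide": [1,-2,0],"turn": 0,"grip": 4}
    - {"slide": [1,-4,0],"turn": 0,"grip": 4}
    - {"slide": [1,-6,0],"turn": 0,"grip": 4}
    - {"slide": [1,-8,0],"turn": 0,"grip": 4}
    - {"slide": [1,-10,0],"turn": 0,"grip": 4}
    - {"slide": [1,-10,0],"turn": 0,"grip": 4}

```text
t: 21.1
tcp_pos: [0.4829, 0.2271, 0.0453]
tcp_rot: [-0.399, -0.583, -0.399, 0.584]
ft_force: [0.6, -1.6, 1.2]
width: 0.009
```

```bash
python3 - <<'E'
from h import *
snap('wrist','w13');snap('side','side5')
R,p=Rt();o=ctrl.get_obs();print(p,o['width'],o['ft_force'],R.T@o['ft_force'],o['wrist_torque'])
a=cv2.imread('pics/w13.png')[130:370,220:480];b=cv2.imread('pics/side5.png')[200:300,250:375]
cv2.imwrite('pics/m9.png',np.hstack([cv2.resize(a,(400,369),interpolation=2),cv2.resize(b,(400,369),interpolation=2)]))
E
```

```text
[0.48286531 0.22713318 0.04529951] 0.009215358144943776 [0.35056469 0.15439932 2.8697046 ] [-2.86986763  0.26919973 -0.27079611] [-0.13831096 -0.16839978 -0.03404632]
```

View pics/m9.png

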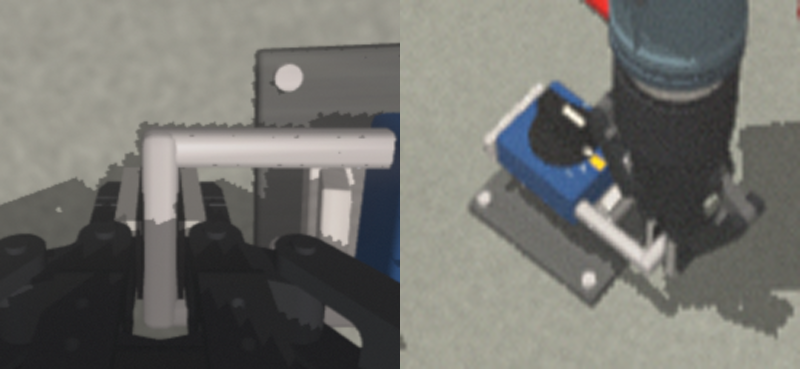

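The shackle is sliding out and the lock is staying put, so I'll pull further.

Call:
drive_tool:
  steps:
    - {"slide": [0,-2,0],"turn": 0,"grip": 4}
    - {"slide": [0,-4,0],"turn": 0,"grip": 4}
    - {"slide": [0,-5,0],"turn": 0,"grip": 4}
    - {"slide": [0,-6,0],"turn": 0,"grip": 4}
    - {"slide": [0,-7,0],"turn": 0,"grip": 4}
    - {"slide": [0,-8,0],"turn": 0,"grip": 4}
    - {"slide": [0,-9,0],"turn": 0,"grip": 4}
    - {"slide": [0,-10,0],"turn": 0,"grip": 4}
    - {"slide": [0,-10.5,0],"turn": 0,"grip": 4}
    - {"slide": [0,-10.5,0],"turn": 0,"grip": 4}

```text
t: 22.45
tcp_pos: [0.4733, 0.2308, 0.0453]
tcp_rot: [-0.399, -0.584, -0.399, 0.584]
ft_force: [2.3, -0.3, 1.1]
width: 0.0089
```

```bash
python3 - <<'E'
from h import *
snap('wrist','w14');snap('side','side6');snap('scene','scene6')
R,p=Rt();o=ctrl.get_obs();print(p,o['width'],R.T@o['ft_force'],o['wrist_torque'])
a=cv2.imread('pics/scene6.png')[130:220,310:410];b=cv2.imread('pics/side6.png')[200:300,250:375]
cv2.imwrite('pics/m10.png',np.hstack([cv2.resize(a,(400,369),interpolation=2),cv2.resize(b,(400,369),interpolation=2)]))
E
```

```text
[0.47333745 0.23080981 0.04533105] 0.009034770594838508 [-0.79984889  1.15501307 -0.23709731] [-0.07475536 -0.28767914 -0.04297388]
```

View pics/m10.png

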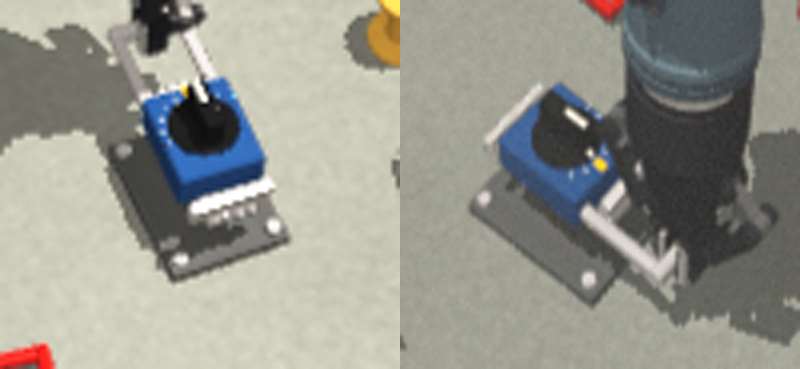

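View pics/w14.png

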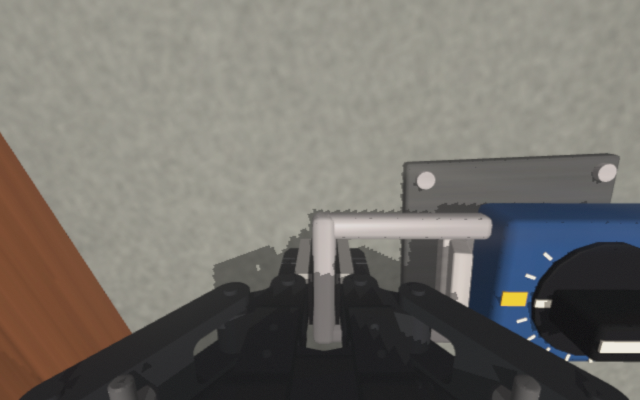

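```bash
python3 - <<'E'
from h import *
for w,i,j in [('w14',(335,224),(491,226))]:
    A=atz(w,i,.069);B=atz(w,j,.069);print(np.linalg.norm(A-B))
A=atz('w14',(503,299),.078);s=np.array([.5725,.189]);a=np.radians(161.5);print((A[:2]-s)@[np.cos(a),np.sin(a)])
E
```

```text
0.06210820933140609
0.03692336072566402
```

Call:
drive_tool:
  steps:
    - {"slide": [0,-0.5,0],"turn": 0,"grip": 4}
    - {"slide": [0,-1,0],"turn": 0,"grip": 4}
    - {"slide": [0,-1.5,0],"turn": 0,"grip": 4}
    - {"slide": [0,-2,0],"turn": 0,"grip": 4}
    - {"slide": [0,-2.5,0],"turn": 0,"grip": 4}
    - {"slide": [0,-3,0],"turn": 0,"grip": 4}
    - {"slide": [0,-3,0],"turn": 0,"grip": 4}
    - {"slide": [0,-3,0],"turn": 0,"grip": 4}
    - {"slide": [0,-3,0],"turn": 0,"grip": 4}
    - {"slide": [0,-3,0],"turn": 0,"grip": 4}

```text
t: 23.85
tcp_pos: [0.4726, 0.2312, 0.0456]
tcp_rot: [0.4, 0.584, 0.398, -0.583]
ft_force: [6.8, -4.6, -1.4]
width: 0.0087
```

```bash
python3 - <<'E'
from h import *
snap('wrist','w15')
R,p=Rt();o=ctrl.get_obs();print(p,o['width'],R.T@o['ft_force'],o['wrist_torque'])
a=cv2.imread('pics/w15.png');cv2.imwrite('pics/w15c.png',cv2.resize(a[190:370,280:580],None,fx=2.6,fy=2.6,interpolation=2))
E
```

```text
[0.47259716 0.23119053 0.04564369] 0.008846371100903644 [2.0022091  8.04585424 2.10640354] [-0.69365907 -1.11344665  0.02578975]
```

View pics/w15c.png

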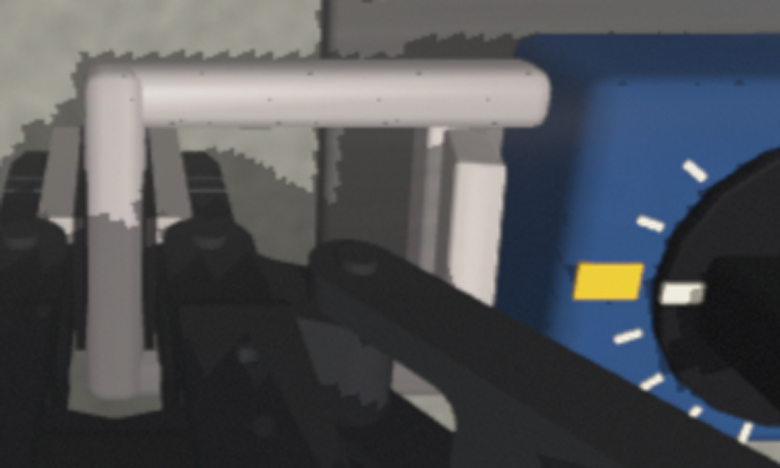

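Hard stop reached: 8 N, leg clear length about 62–63 mm, so roughly 18 mm out. I'm relaxing the overpull and lifting slowly.

Call:
drive_tool:
  steps:
    - {"slide": [0,1,0],"turn": 0,"grip": 4}
    - {"slide": [-2,1.5,0],"turn": 0,"grip": 4}
    - {"slide": [-5,1.5,0],"turn": 0,"grip": 4}
    - {"slide": [-9,1.5,0],"turn": 0,"grip": 4}
    - {"slide": [-14,1.5,0],"turn": 0,"grip": 4}
    - {"slide": [-19,1.5,0],"turn": 0,"grip": 4}
    - {"slide": [-25,1.5,0],"turn": 0,"grip": 4}
    - {"slide": [-31,1.5,0],"turn": 0,"grip": 4}
    - {"slide": [-37,1.5,0],"turn": 0,"grip": 4}
    - {"slide": [-40,1.5,0],"turn": 0,"grip": 4}

```text
t: 25.15
tcp_pos: [0.4722, 0.2314, 0.0859]
tcp_rot: [0.399, 0.584, 0.399, -0.583]
ft_force: [1.2, 0.9, -2.2]
width: 0.0088
```

```bash
python3 - <<'E'
from h import *
snap('wrist','w16');snap('side','side7');snap('scene','scene7')
R,p=Rt();o=ctrl.get_obs();print(p,o['width'],o['ft_force'],o['wrist_torque'])
a=cv2.imread('pics/scene7.png')[110:210,300:410];b=cv2.imread('pics/side7.png')[180:300,240:375]
cv2.imwrite('pics/m11.png',np.hstack([cv2.resize(a,(400,369),interpolation=2),cv2.resize(b,(400,369),interpolation=2)]))
E
```

```text
[0.47205983 0.23132512 0.08546182] 0.008617472075294317 [-0.13346801  0.04825612 -2.98400138] [ 0.07520363  0.17069806 -0.04697711]
```

View pics/m11.png

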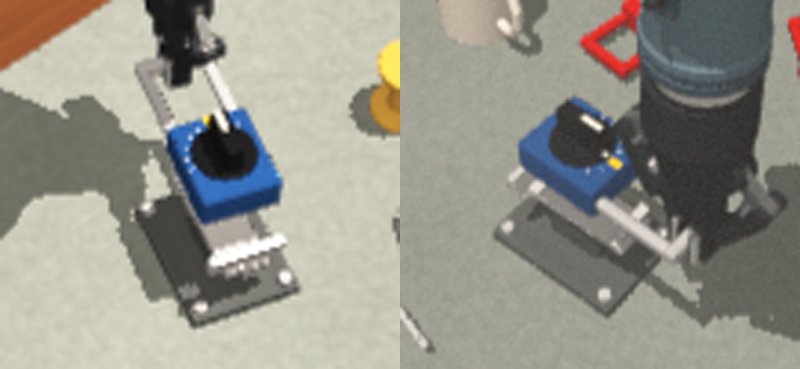

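The lock is hanging level and fully supported (about 2.5 N). Lifting further.

Call:
drive_tool:
  steps:
    - {"slide": [-8,0,0],"turn": 0,"grip": 4}
    - {"slide": [-22,0,0],"turn": 0,"grip": 4}
    - {"slide": [-38,0,0],"turn": 0,"grip": 4}
    - {"slide": [-54,0,0],"turn": 0,"grip": 4}
    - {"slide": [-70,0,0],"turn": 0,"grip": 4}
    - {"slide": [-86,0,0],"turn": 0,"grip": 4}
    - {"slide": [-100,0,0],"turn": 0,"grip": 4}
    - {"slide": [-110,0,0],"turn": 0,"grip": 4}
    - {"slide": [-117,0,0],"turn": 0,"grip": 4}
    - {"slide": [-120,0,0],"turn": 0,"grip": 4}

```text
t: 26.55
tcp_pos: [0.472, 0.2313, 0.2055]
tcp_rot: [0.399, 0.584, 0.399, -0.584]
ft_force: [0.1, 1.0, -1.7]
width: 0.0085
```

Call:
drive_tool:
  steps:
    - {"slide": [0,0,0],"turn": 0,"grip": 4}
    - {"slide": [0,0,0],"turn": 0,"grip": 4}
    - {"slide": [0,0,0],"turn": 0,"grip": 4}
    - {"slide": [0,0,0],"turn": 0,"grip": 4}
    - {"slide": [0,0,0],"turn": 0,"grip": 4}
    - {"slide": [0,0,0],"turn": 0,"grip": 4}
    - {"slide": [0,0,0],"turn": 0,"grip": 4}
    - {"slide": [0,0,0],"turn": 0,"grip": 4}
    - {"slide": [0,0,0],"turn": 0,"grip": 4}
    - {"slide": [0,0,0],"turn": 0,"grip": 4}

```text
t: 27.8
tcp_pos: [0.472, 0.2313, 0.2053]
tcp_rot: [0.399, 0.584, 0.399, -0.584]
ft_force: [-0.3, -0.7, -2.4]
width: 0.0086
```

```bash
python3 - <<'E'
from h import *
snap('wrist','w17');snap('side','side8');snap('scene','scene8')
R,p=Rt();o=ctrl.get_obs();print(o['t'],p,o['width'],o['ft_force'],o['wrist_torque'],abs(o['joint_vel']).max())
a=cv2.imread('pics/scene8.png')[60:210,280:430];b=cv2.imread('pics/side8.png')[130:300,220:390]
cv2.imwrite('pics/m12.png',np.hstack([cv2.resize(a,(400,400),interpolation=2),cv2.resize(b,(400,400),interpolation=2)]))
E
```

```text
27.95 [0.4719975  0.23130118 0.20530987] 0.00872399121453425 [ 0.03429212  0.08325598 -1.43940169] [0.08286617 0.17067985 0.01302241] 0.001739135061212021
```

View pics/m12.png

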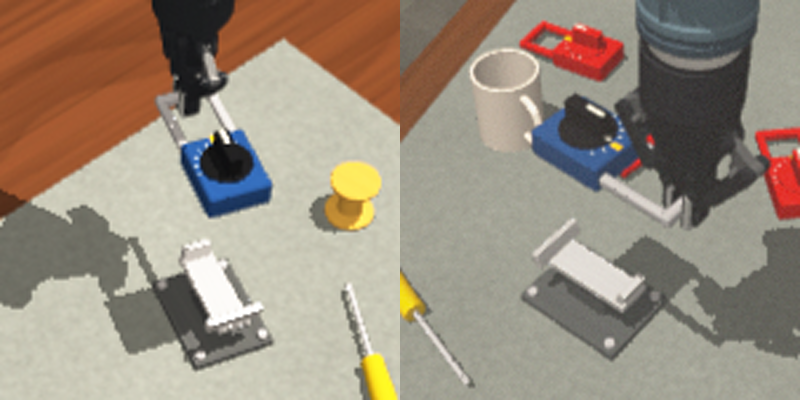

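View pics/w17.png

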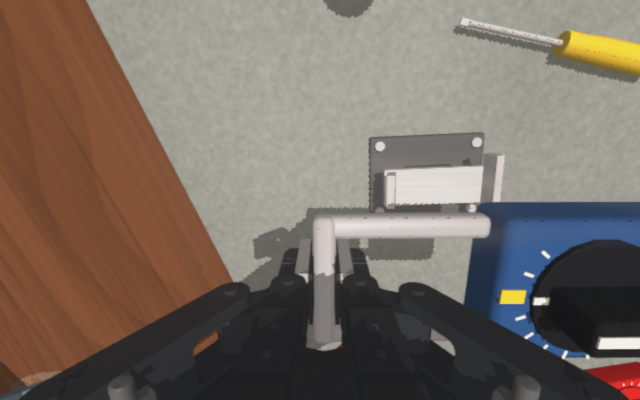

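```bash
python3 - <<'E'
from h import *
print(tri(('scene8',(364.8,119.3)),('side8',(299.5,181.9))))
z=.2053+.019+.005
print(np.linalg.norm(atz('w17',(334,224),z)-atz('w17',(490,226),z)))
print(ctrl.job_done())
E
```

```text
(array([0.56878155, 0.19023769, 0.24242368]), [np.float64(8.692552917196503e-05), np.float64(8.692552917182531e-05)])
0.061949680117463934
the job is handed in; nothing more can be done
None
```

The job is handed in at about 28 s of the 54 s allowed: the open blue lock hangs still from the gripper by its shackle, dial up, well above the saddle. `ctrl.job_done()` gives no verdict, so everything below comes from my own measurements.

**What I did**
- **Placing:** I gripped the body by its sides, set it in the saddle with the tongue inside the shackle, and let go. The wrist view put it within about 0.5 mm of the seat centre.
- **Dial:** I turned it about 80° clockwise from its starting notch. The lock yawed about 9° in the saddle, so I turned a little further and then eased it back. A picture after release showed the pointer exactly on the yellow mark.
- **Shackle:** I pulled the crossbar until it stopped, at about 8 N. I then lifted the lock by the crossbar.

**Last checks**
- **Height:** two-camera measurement put the dial disc at z ≈ 0.242 m, so the body centre is at about 0.225 m (0.155 m needed).
- **Shackle:** the clear leg length was about 62 mm against 45 mm shut, so it is about 17 mm out. That is just under the full 18 mm, within measuring error.
- **Tilt and stillness:** I saw no visible tilt, and the joint speeds were near zero.
- **Weight reading:** the force sensor showed 1.4–2.4 N. Its noise is too large to confirm the 0.24 kg more closely.
- **Bystanders:** no move came near the mug, screwdriver or spool, and they look unmoved in the pictures. I did not measure them again.

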